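# Hold a plaster mould square in the corner jig

## Task

Take the kiln post off the squaring jig's board and stand it upright on the bench, clear of the board, then let go of it. Then set the plaster mould flat on the board and press it into the corner, its long side against the long blue sprung stop and its short side against the short one, gently, with about 10 newtons on each, and finish while still holding it pressed against both stops with the fingers. Leave the planter, the bowl and the cup where they are.

Things in the scene. Friction and masses are not known exactly. Their poses are not given: they have to be found in the camera images.
- jig: Squaring jig, fixed to the bench: a plywood board 260 (x) x 240 (y) x 14 mm thick. Origin at the centre of its underside, on the bench; its work face is 14 mm above. The long stop runs along its +y edge and the short stop along its +x edge; together they make an inside corner towards +x +y. With the mould just touching both blue faces, long side along x, the mould's centre is at x = +30, y = +30 mm in this frame.
- long_stop: The long stop (moves with the jig, axes parallel to the jig's). Origin on the board's work face, in the plane of the blue contact face at rest, mid-length; the face looks to -y and lies at y = +75 mm in the jig's frame. The blue pad is 115 mm long (x), 10 mm thick, its top 22 mm above the board; it is sprung and yields along +y by 1 mm per 2.5 N, to 8 mm at most (20 N). A fixed aluminium wall 150 x 18 mm, 22 mm high, stands behind it.
- short_stop: The short stop (moves with the jig, axes parallel to the jig's). Origin on the board's work face, in the plane of the blue contact face at rest, mid-length; the face looks to -x and lies at x = +85 mm in the jig's frame. The blue pad is 70 mm long (y), 10 mm thick, its top 22 mm above the board; it is sprung and yields along +x by 1 mm per 2.5 N, to 8 mm at most (20 N). A fixed aluminium wall 100 x 18 mm, 22 mm high, stands behind it.
- mould_mid (a point): Centre, half-way up, of the loose white plaster hump mould, 66 mm high in all, about 0.45 kg. Plinth 110 (x) x 90 (y) x 28 mm; centred on it a raised form 66 (x) x 46 (y) mm that reaches from 28 to 62 mm above the underside, with a 4 mm cap 56 x 36 mm on top. The point is 33 mm above the underside; z is up. Take it by the raised form, across its 46 mm (y). It is the same after a half turn.
- post_mid (a point): Centre, half-way up, of the loose buff kiln post, a square ceramic bar 36 x 36 mm, 70 mm high, 0.15 kg, standing on the jig's board in the corner where the mould has to go. z runs up along the post; the point is 35 mm above its foot.
- planter_mid (a point): Centre, half-way up, of a white faceted planter, 104 mm across, 85 mm high, loose on the bench. Bystander.
- bowl: White bowl, 100 mm across the rim, 45 mm high, loose on the bench; origin at the centre of its underside. Bystander.
- cup: Terracotta-coloured cup without handle, 72 mm across, 75 mm high, loose on the bench; origin at the centre of its underside. Bystander.
Things that resemble listed ones, but are neither listed nor needed, are in the scene too. What is shaped like the part that bears post_mid but green is not meant. Leave any red look-alike of the part that bears mould_mid alone.

How it is judged:
By the outcome, as a careful person would: the job done as asked, in the order asked, and still so for the second after the job is handed in, while the arm keeps its last pose, push and grip.
It also fails if it takes over 64 s, if anything falls off the work surface, if the arm or the gripper's body presses on something with over 40 N, if the wrist force passes 120 N, or if a joint passes its speed limit or range.

## Robot

A 7-joint arm with a two-finger parallel gripper is mounted at the origin on the work surface. World frame = base frame: x ahead of the robot, y to its left, z up, the work surface at z = 0. Lengths are in m, angles in rad, forces in N, time in s.
With the tool pointing down it reaches from about 0.4 to 0.875 m from the base axis. Payload 19.3 kg.
Tool frame: the origin (TCP) lies at the very end of the fingers, on their centre line; the grasp point (between the pads) lies 19 mm behind it; z points along the fingers, y is the direction in which the jaws open and shut (so a half turn about z gives the same grasp; the last joint's range is limited). The gripper opens to 85 mm and grips with 20 to 120 N. Pads are 22 mm wide; open, the fingers measure 114 mm over their backs; the gripper's body (76 mm by 85 mm) begins 54 mm behind the grasp point. The pads swing forward as they close: fully open they stand 13 mm farther back than shut.
Start: joints at [1.277, 0.521, -0.036, 1.599, 0.021, 1.021, -0.113], TCP at [0.139, -0.609, 0.191] pointing down, gripper open.
Joint ranges: [-2.91, 2.91], [-0.3, 2.13], [-1.5, 1.42], [0.17, 2.43], [-1.26, 4.41], [0.16, 1.93], [-2.52, 2.52]. Speed limits (rad/s): [1.89, 1.89, 2.39, 2.39, 3.01, 3.01, 3.01].

## Interface

Orientations are given as [roll, pitch, yaw] about the fixed x, y, z axes, in that order (R = Rz(yaw) Ry(pitch) Rx(roll)).
In Python, from workcell import telemetry, imaging, ticket gives the robot as it stands.
- The arm moves only by the tool carry_out, never from a script. Its argument "series" is a list of rows, each a list of 7 numbers: the shift along the tool's x, y, z in m, then the turn, a rotation vector about the tool's x, y, z in rad, then the closure in counts, from 0 (fully open) to 255 (shut). In form: [[tx, ty, tz, ax, ay, az, jaw], ...]. A call has 1 to 10 rows; each row is the pose to reach, as a shift and turn from the pose commanded when the call began, along the tool's axes at that moment; what a row does not reach only later rows make up. A row lasts 1/8 s, in which the tool goes at most 62.5 mm and 10.7 degrees, less where a joint would pass 70% of its speed; a pose out of reach is approached as far as the arm can. A call with a gripper value outside its range is refused whole. The fingers move at their own pace and stop on an object; "force" is the grip in N (left out, the last holds). Time passes only in rows, so rows that repeat a pose let the fingers close. It gives the time, the measured TCP pose, the force and the opening at its end, in the units of the state.
- telemetry.observe(): the state, without advancing time (a new reading comes with each control period).
- imaging.grab_frame(name): name is "side" or "top" or "wrist"; returns (picture, depth): 384x512x3 uint8, blue, green, red; 384x512 float32, m along the optical axis (not along the pixel's ray), 0 where there is no reading.
- imaging.camera_info(name): a dict with "mtx" (3x3 intrinsics, pixels), "dist_coeffs" ([k1, k2, p1, p2, k3] as OpenCV has them; the pictures are not rectified), "extrinsics" (4x4, takes a point from camera to world coordinates); the wrist camera has in their place "hand_eye" (4x4, takes a point from camera to tool coordinates, whose origin is the TCP and whose axes are the flange's). Camera axes: x right, y down, z forward; pixel columns grow to the right and rows downward; lengths in m; the calibration is good to about 2 mm. A picture is of the moment at which its call begins: read the wrist's pose just before it. camera_info takes no time and is no camera call.
- ticket.job_done(): hands the job in, once; it reports no verdict.
The state is a dict: "clock": time; "qpos": joint angles; "qd": joint speeds; "joint_efforts": joint torques, N m; "position": TCP position; "tool_rot": TCP orientation; "force": force on the tool from outside, world axes, zero at the start; "moment": the same for the moment, N m; "grip_width": finger opening in m.
Only numpy, scipy, OpenCV 4.12 (cv2) and the standard library are available. Lean on these libraries where they do the work, as an engineer would, in place of code of your own. Each camera call takes 0.05 s, during which the arm holds its last target.

## Working session

There is one attempt and no reset: what is moved stays moved. The work goes in short steps, Python scripts to look and compute and a tool call to move; the robot and the scene stay as the last step left them, time stands still between calls to the robot, and variables do not carry over. Pictures are saved under pics/ and viewed, and the job is handed in when it is done.

Besides the shell and the picture viewer there is one more tool, called after "Call:" by a JSON object that holds its "method" and its "body". carry_out: Moves the arm, as the interface text tells. Its arguments: {"type":"object","properties":{"series":{"type":"array"},"force":{"type":"number"}},"required":["series"]}

```bash
ls; mkdir -p pics
python3 - <<'E'
from workcell import telemetry, imaging
import cv2,numpy as np
s=telemetry.observe();print({k:np.round(v,4).tolist() for k,v in s.items()})
for n in("top","side","wrist"):
    p,d=imaging.grab_frame(n);cv2.imwrite(f"pics/a_{n}.png",p);np.save(f"pics/a_{n}.npy",d)
    c=imaging.camera_info(n);print(n,{k:np.round(v,4).tolist() for k,v in c.items() if not isinstance(v,str)})
E
```

```text
pics
{'clock': 0.0, 'qpos': [1.2768, 0.522, -0.0363, 1.5999, 0.0212, 1.0211, -0.1128], 'qd': [-0.0011, -0.0006, 0.0012, 0.0004, 0.001, 0.0019, -0.0014], 'joint_efforts': [0.0035, -92.7117, 1.9822, -36.9927, 0.0181, 0.0083, 0.0], 'position': [0.1386, -0.6091, 0.1907], 'tool_rot': [-3.1405, 0.0001, 0.2238], 'force': [0.4896, 0.4763, -0.1438], 'moment': [-0.0195, -0.0383, -0.0224], 'grip_width': 0.0855}
top {'mtx': [[387.3771, 0.0, 251.1564], [0.0, 387.3771, 190.7456], [0.0, 0.0, 1.0]], 'dist_coeffs': [-0.0311, 0.0, 0.0, 0.0, 0.0], 'extrinsics': [[-0.0031, -0.9865, 0.1635, 0.411], [-1.0, 0.0043, 0.0066, -0.021], [-0.0072, -0.1634, -0.9865, 1.1772], [0.0, 0.0, 0.0, 1.0]]}
side {'mtx': [[397.2413, 0.0, 256.3069], [0.0, 397.2413, 183.0283], [0.0, 0.0, 1.0]], 'dist_coeffs': [0.015, 0.0, 0.0, 0.0, 0.0], 'extrinsics': [[-0.9964, -0.039, 0.075, 0.5387], [-0.0819, 0.666, -0.7414, 0.7596], [-0.021, -0.7449, -0.6669, 0.7627], [0.0, 0.0, 0.0, 1.0]]}
wrist {'mtx': [[274.6093, 0.0, 257.8718], [0.0, 274.6093, 194.3933], [0.0, 0.0, 1.0]], 'dist_coeffs': [0.0211, 0.0, 0.0, 0.0, 0.0], 'hand_eye': [[0.0002, -0.9617, -0.2741, 0.0698], [1.0, 0.0001, 0.0002, -0.0012], [-0.0002, -0.2741, 0.9617, -0.1824], [0.0, 0.0, 0.0, 1.0]]}
```

View pics/a_top.png

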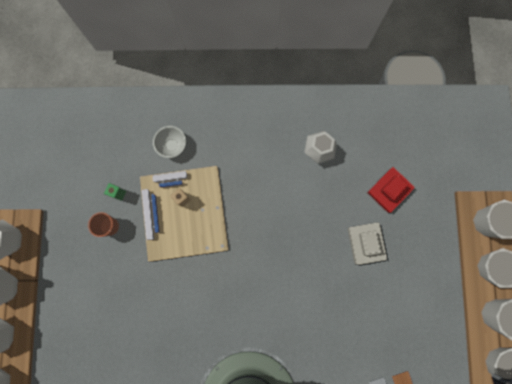

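View pics/a_side.png

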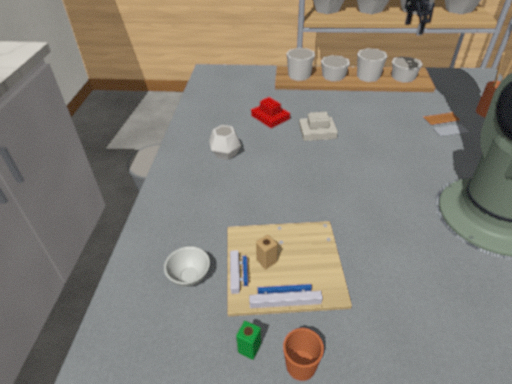

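The top view shows the jig around (185,213). Two bars could be the post: the buff one on the board at (180,198) and the green one at (113,191). Two humps could be the mould: white at (369,243) and red at (392,190). By colour and place, I want the buff bar and the white hump. I'll enlarge to confirm and then measure.

```bash
cat > h.py <<'E'
import cv2,numpy as np
from workcell import telemetry, imaging
from scipy.spatial.transform import Rotation as R
def cam(n,s=None):
    c=imaging.camera_info(n);K=np.array(c["mtx"]);D=np.array(c["dist_coeffs"])
    if n=="wrist":
        T=np.eye(4);T[:3,:3]=R.from_euler("xyz",s["tool_rot"]).as_matrix();T[:3,3]=s["position"]
        E=T@np.array(c["hand_eye"])
    else:E=np.array(c["extrinsics"])
    return K,D,E
def plane(px,z,C):
    K,D,E=C;px=np.asarray(px,float).reshape(-1,1,2)
    n=cv2.undistortPoints(px,K,D).reshape(-1,2);r=np.c_[n,np.ones(len(n))]@E[:3,:3].T
    o=E[:3,3];return o+r*((z-o[2])/r[:,2])[:,None]
def depthpts(px,d,C):
    K,D,E=C;px=np.asarray(px);n=cv2.undistortPoints(px.astype(float).reshape(-1,1,2),K,D).reshape(-1,2)
    z=d[px[:,1],px[:,0]];return (np.c_[n,np.ones(len(n))]*z[:,None])@E[:3,:3].T+E[:3,3]
def proj(P,C):
    K,D,E=C;I=np.linalg.inv(E);return cv2.projectPoints(np.asarray(P,float).reshape(-1,3),cv2.Rodrigues(I[:3,:3])[0],I[:3,3],K,D)[0].reshape(-1,2)
def axes(s):
    return R.from_euler("xyz",s["tool_rot"]).as_matrix()
E
python3 - <<'E'
from h import *
p=cv2.imread("pics/a_top.png");d=np.load("pics/a_top.npy")
a=cv2.resize(p[150:270,90:235],None,fx=4.2,fy=4.2,interpolation=cv2.INTER_CUBIC)[:500]
b=cv2.resize(p[160:270,340:420],None,fx=2.2,fy=2.2,interpolation=cv2.INTER_CUBIC)
o=np.zeros((500,a.shape[1]+b.shape[1],3),np.uint8);o[:a.shape[0],:a.shape[1]]=a;o[:b.shape[0],a.shape[1]:]=b
cv2.imwrite("pics/crop1.png",o);print(o.shape)
C=cam("top")
ys,xs=np.mgrid[0:384,0:512];px=np.c_[xs.ravel(),ys.ravel()];P=depthpts(px,d,C).reshape(384,512,3)
np.save("pics/P.npy",P)
for n,(u,v) in dict(post=(180,198),mould=(370,243),planter=(320,146),bowl=(169,142),cup=(102,225),green=(113,190),red=(392,189),board=(200,235)).items(): print(n,P[v,u].round(3))
E
```

```text
(500, 785, 3)
post [0.572 0.189 0.086]
mould [ 0.443 -0.352  0.065]
planter [ 0.722 -0.214  0.088]
bowl [0.761 0.244 0.006]
cup [0.501 0.441 0.005]
green [0.598 0.389 0.072]
red [ 0.598 -0.422  0.071]
board [0.47  0.14  0.016]
```

View pics/crop1.png

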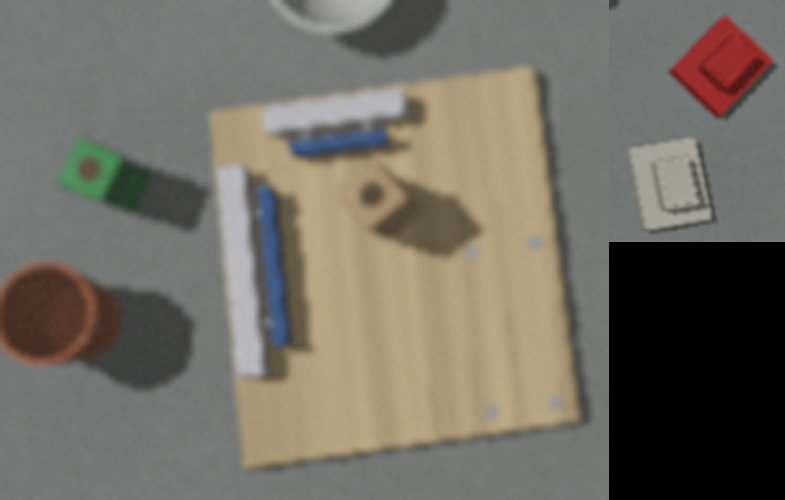

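View pics/a_wrist.png

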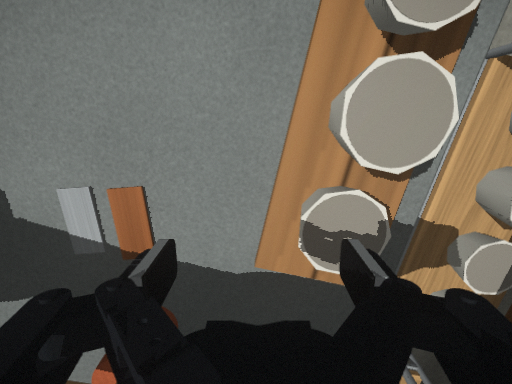

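The crop confirms it: buff post with a hole at crop (372,195), green bar at (90,170), both blue pads, and the white mould apart from the red one. Next are rough poses from contours.

Run:
```python
from h import *
p=cv2.imread("pics/a_top.png");C=cam("top");P=np.load("pics/P.npy")
hsv=cv2.cvtColor(p,cv2.COLOR_BGR2HSV)
def rect(m,z,n):
    cs,_=cv2.findContours(m.astype(np.uint8),cv2.RETR_EXTERNAL,cv2.CHAIN_APPROX_NONE);c=max(cs,key=cv2.contourArea).reshape(-1,2)
    X=plane(c,z,C)[:,:2].astype(np.float32)
    (cx,cy),(w,h),a=cv2.minAreaRect(X*1000);b=cv2.boxPoints(((cx,cy),(w,h),a))
    print(n,len(c),"c",round(cx,1),round(cy,1),"wh",round(w,1),round(h,1),"ang",round(a,2));return X
def roi(u0,v0,u1,v1):
    m=np.zeros(p.shape[:2],bool);m[v0:v1,u0:u1]=1;return m
H,S,V=cv2.split(hsv)
wood=(H>8)&(H<30)&(S>60)&roi(125,155,235,270)
wood=cv2.morphologyEx((wood|((H>100)&(H<130)&(S>100)&roi(145,180,190,240))).astype(np.uint8),cv2.MORPH_CLOSE,np.ones((15,15)))
rect(wood,.014,"board")
blue=(H>100)&(H<130)&(S>110)
rect(blue&roi(140,190,165,245),.036,"longblue");rect(blue&roi(155,172,190,192),.036,"shortblue")
# heights via depth
hz=P[...,2]
rect((hz>.045)&roi(345,215,392,270),.0655,"mould form")
rect((hz>.012)&roi(345,215,392,270),.028,"mould plinth")
rect((hz>.06)&roi(165,180,200,215),.084,"post")
for n,r in dict(planter=(300,125,345,170),bowl=(148,120,192,165),cup=(85,208,122,242),green=(100,180,128,203)).items():rect((hz>.02)&roi(*r),{'planter':.06,'bowl':.045,'cup':.075,'green':.07}[n],n)
```

```text
board 345 c 537.4 192.2 wh 259.2 240.5 ang 7.95
longblue 74 c 534.8 273.3 wh 109.0 7.7 ang 7.47
shortblue 42 c 623.0 230.3 wh 6.1 60.7 ang 8.0
mould form 75 c 443.6 -350.0 wh 65.6 52.3 ang 9.02
mould plinth 132 c 443.7 -352.6 wh 110.7 94.7 ang 9.58
post 38 c 577.1 192.1 wh 39.4 36.2 ang 45.55
planter 90 c 728.3 -219.4 wh 87.7 96.6 ang 18.48
bowl 91 c 753.2 235.8 wh 98.1 94.5 ang 89.64
cup 74 c 496.2 414.0 wh 79.9 71.3 ang 46.66
green 51 c 595.7 387.1 wh 53.1 35.8 ang 67.65
```

Rough poses:

| Thing | Position (m) | Yaw |
|---|---|---|
| Jig | (0.537, 0.192) | 7.9° |
| Post | (0.576, 0.191) | 45.5° |
| Mould | (0.444, -0.352) | about 9.3° |

First I'll hover over the mould for a close wrist shot.

```bash
cat >> h.py <<'E'
def plan(x,y,z,psi,cmd=None):
    """psi deg: target tool yaw, pointing down. prints shift in tool axes"""
    s=telemetry.observe();M=axes(s);t=M.T@(np.array([x,y,z])-s["position"])
    W=R.from_euler("xyz",[np.pi,0,np.radians(psi)]).as_matrix()
    rv=R.from_matrix(M.T@W).as_rotvec()
    print("pos",np.round(s["position"],4),"yaw",round(np.degrees(s["tool_rot"][2]),2),"shift",np.round(t,4),"turn",np.round(rv,4),"rows>=",round(max(np.linalg.norm(t)/.0625,np.degrees(np.linalg.norm(rv))/10.7),1))
def shot(name,out):
    s=telemetry.observe();p,d=imaging.grab_frame(name);cv2.imwrite(f"pics/{out}.png",p);np.savez(f"pics/{out}.npz",d=d,pos=s["position"],rot=s["tool_rot"]);return p,d,s
E
python3 -c "
from h import *
plan(.43,-.352,.2,9.3)"
```

```text
pos [ 0.1386 -0.6092  0.1909] yaw 12.82 shift [ 0.3412 -0.1861 -0.009 ] turn [-0.0008  0.0001  0.0615] rows>= 6.2
```

Call:
{"method": "carry_out", "body": {"series": [[0.057, -0.031, -0.009, 0, 0, 0.06, 0], [0.114, -0.062, -0.009, 0, 0, 0.06, 0], [0.171, -0.093, -0.009, 0, 0, 0.06, 0], [0.228, -0.124, -0.009, 0, 0, 0.06, 0], [0.285, -0.155, -0.009, 0, 0, 0.06, 0], [0.341, -0.186, -0.009, 0, 0, 0.06, 0], [0.341, -0.186, -0.009, 0, 0, 0.06, 0], [0.341, -0.186, -0.009, 0, 0, 0.06, 0], [0.341, -0.186, -0.009, 0, 0, 0.06, 0]]}}

```text
clock: 1.27
position: [0.4286, -0.3538, 0.2002]
tool_rot: [3.141, 0.001, 0.162]
force: [-0.7, 0.1, 0.1]
grip_width: 0.0851
```

Run:
```python
from h import *
s=telemetry.observe();print(np.round(s["position"],4),np.round(s["tool_rot"],4),np.round(s["qpos"],3),s["clock"])
shot("wrist","b_wrist")
```

```text
[ 0.4286 -0.3538  0.2002] [3.1413e+00 7.0000e-04 1.6170e-01] [ 0.671  0.403 -0.118  1.771  0.057  0.971 -0.879] 1.275
```

View pics/b_wrist.png

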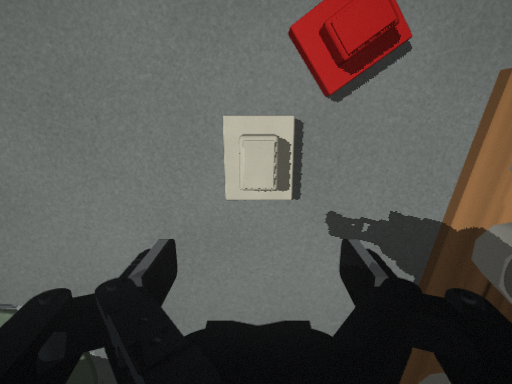

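The wrist view shows the white mould plinth at (222-295, 115-200), its raised form at (259,162), and the red one at the upper right.

```bash
cat > mm.py <<'E'
from h import *
def mould(out):
    p=cv2.imread(f"pics/{out}.png");f=np.load(f"pics/{out}.npz");s=dict(position=f["pos"],tool_rot=f["rot"]);C=cam("wrist",s)
    ys,xs=np.mgrid[0:384,0:512];P=depthpts(np.c_[xs.ravel(),ys.ravel()],f["d"],C).reshape(384,512,3)
    return p,P,C
def rect(m,z,C,n,show=True):
    cs,_=cv2.findContours(m.astype(np.uint8),cv2.RETR_EXTERNAL,cv2.CHAIN_APPROX_NONE);c=max(cs,key=cv2.contourArea).reshape(-1,2)
    # pixel-centre contour: grow half pixel via box only
    X=plane(c,z,C)[:,:2].astype(np.float32)*1000
    (cx,cy),(w,h),a=cv2.minAreaRect(X)
    print(n,len(c),"c",round(cx,1),round(cy,1),"wh",round(w,1),round(h,1),"ang",round(a,2));return c,X
E
python3 - <<'E'
from mm import *
p,P,C=mould("b_wrist");h=P[...,2]
roi=np.zeros(h.shape,bool);roi[95:225,200:320]=1
print("heights",np.median(h[150:165,255:265]),np.median(h[120:128,230:285]),np.median(h[60:90,100:200]))
rect(roi&(h>.0645),.066,C,"cap");rect(roi&(h>.045),.062,C,"form");rect(roi&(h>.02),.028,C,"plinth(all)")
g=cv2.cvtColor(p,cv2.COLOR_BGR2HSV);rect(roi&(g[...,2]>140),.028,C,"plinth colour")
E
```

```text
heights 0.06576398582716891 0.027951735475361894 -0.00015579244716626417
cap 155 c 444.3 -350.2 wh 55.0 35.7 ang 9.27
form 176 c 444.4 -349.7 wh 65.8 45.7 ang 10.38
plinth(all) 300 c 444.1 -350.3 wh 107.5 89.4 ang 9.26
plinth colour 300 c 444.1 -350.1 wh 107.5 88.7 ang 9.27
```

```bash
python3 -c "
from h import *
plan(.54,.17,.28,45.5)"
```

```text
pos [ 0.4286 -0.3537  0.2002] yaw 9.25 shift [ 0.1941 -0.499  -0.08  ] turn [ 0.      0.0007 -0.6327] rows>= 8.7
```

Call:
{"method": "carry_out", "body": {"series": [[0.02, -0.05, -0.03, 0, 0, -0.06, 0], [0.04, -0.1, -0.05, 0, 0, -0.13, 0], [0.06, -0.15, -0.06, 0, 0, -0.19, 0], [0.08, -0.2, -0.08, 0, 0, -0.25, 0], [0.1, -0.25, -0.08, 0, 0, -0.32, 0], [0.12, -0.3, -0.08, 0, 0, -0.38, 0], [0.14, -0.35, -0.08, 0, 0, -0.44, 0], [0.16, -0.41, -0.08, 0, 0, -0.51, 0], [0.18, -0.46, -0.08, 0, 0, -0.57, 0], [0.194, -0.499, -0.08, 0, 0, -0.632, 0]]}}

```text
clock: 2.58
position: [0.5404, 0.1724, 0.2803]
tool_rot: [3.142, -0.0, 0.797]
force: [0.9, -0.7, -0.6]
grip_width: 0.0856
```

Call:
{"method": "carry_out", "body": {"series": [[0, 0, 0, 0, 0, 0, 0], [0, 0, 0, 0, 0, 0, 0], [0, 0, 0, 0, 0, 0, 0]]}}

```text
clock: 2.95
position: [0.5402, 0.1699, 0.2804]
tool_rot: [3.141, 0.0, 0.793]
force: [0.7, 0.3, -0.2]
grip_width: 0.0854
```

Run:
```python
from h import *
p,d,s=shot("wrist","c_wrist");print(np.round(s["position"],4),np.round(s["tool_rot"],4),np.round(s["qpos"],3),s["clock"])
```

```text
[0.5402 0.1699 0.2804] [3.141e+00 3.000e-04 7.932e-01] [-0.058  0.376 -0.478  1.626  0.184  1.185 -1.355] 2.95
```

View pics/c_wrist.png

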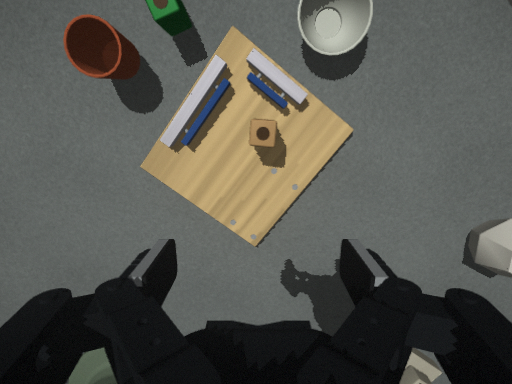

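The wrist view shows the whole board (corners (233,26), (352,130), (257,246), (141,166)), the buff post at (263,133), the two blue pads, the green bar at (168,10), the cup and the bowl.

Run:
```python
from mm import *
p,P,C=mould("c_wrist");h=P[...,2];g=cv2.cvtColor(p,cv2.COLOR_BGR2HSV);H,S,V=cv2.split(g)
roi=np.zeros(h.shape,bool);roi[15:255,135:360]=1
print("post h",np.median(h[120:126,255:272]),"board h",np.median(h[180:200,200:240]))
m=roi&(h>.007);m[:70,280:]&=(h[:70,280:]<.1)&(S[:70,280:]>60)|((h[:70,280:]>.007)&False)
rect(cv2.morphologyEx((roi&(h>.007)&(h<.025)&(S>50)&(H<35)).astype(np.uint8),cv2.MORPH_OPEN,np.ones((3,3))),.014,C,"board")
pr=np.zeros_like(roi);pr[110:160,240:290]=1
rect(pr&(h>.078),.084,C,"post")
bl=(H>100)&(H<130)&(S>110)
for n,(u0,v0,u1,v1) in dict(long=(180,75,235,150),short=(240,65,295,112)).items():
    r=np.zeros_like(roi);r[v0:v1,u0:u1]=1
    rect(r&bl&(h>.030),.036,C,n+" top");
    rr=r&(S<50)&(V>150)&(h>.03)
Pj=np.array([.5374,.1922]);a=np.radians(7.95);RR=np.array([[np.cos(a),-np.sin(a)],[np.sin(a),np.cos(a)]])
# blue pad top face edges in rough jig frame
for n,(u0,v0,u1,v1),k in (("long",(180,75,235,150),1),("short",(240,65,295,112),0)):
    r=np.zeros_like(roi);r[v0:v1,u0:u1]=1
    y,x=np.nonzero(r&bl&(h>.031)&(h<.045));X=(plane(np.c_[x,y],.036,C)[:,:2]-Pj)@RR*1000
    print(n,"pixels",len(x),"min/max",X.min(0).round(1),X.max(0).round(1),"mean",X.mean(0).round(1))
```

```text
post h 0.08351383268415222 board h 0.013789345552885163
board 648 c 538.6 199.2 wh 258.9 239.5 ang 7.94
post 98 c 577.6 200.6 wh 35.6 35.5 ang 40.63
long top 135 c 535.7 279.4 wh 114.0 10.5 ang 8.0
short top 82 c 623.6 236.8 wh 9.9 68.0 ang 7.29
long pixels 547 min/max [-46.6  81.5] [67.4 91.9] mean [12.4 86.7]
short pixels 323 min/max [86.8 -1.8] [96.7 66.2] mean [91.6 32.7]
```

Top and wrist disagree by about 7 mm in y at the jig. I'll use the side view as a third witness.

Run:
```python
from mm import *
p=cv2.imread("pics/a_side.png");d=np.load("pics/a_side.npy");C=cam("side")
ys,xs=np.mgrid[0:384,0:512];P=depthpts(np.c_[xs.ravel(),ys.ravel()],d,C).reshape(384,512,3);h=P[...,2]
H,S,V=cv2.split(cv2.cvtColor(p,cv2.COLOR_BGR2HSV))
def R_(u0,v0,u1,v1):
    r=np.zeros(h.shape,bool);r[v0:v1,u0:u1]=1;return r
print("bench",np.median(h[150:200,200:250]),"board",np.median(h[285:300,250:330-60]), "boardR",np.median(h[240:280,300:330]))
rect(cv2.morphologyEx((R_(220,215,352,315)&(h>.007)).astype(np.uint8),cv2.MORPH_OPEN,np.ones((3,3))),.014,C,"board")
rect(R_(250,230,285,275)&(h>.08),.084,C,"post")
bl=(H>100)&(H<130)&(S>110)
rect(R_(245,280,320,297)&bl&(h>.031),.036,C,"long");rect(R_(236,250,253,290)&bl&(h>.031),.036,C,"short")
rect(R_(295,105,345,145)&(h>.05),.064,C,"mould form");rect(R_(295,105,345,145)&(h>.02),.028,C,"mould")
# top again, with now-static jig
shot("top","d_top");p2=cv2.imread("pics/d_top.png");print("top moved?",np.abs(p2[150:270,90:235].astype(int)-cv2.imread("pics/a_top.png")[150:270,90:235]).mean())
```

```text
bench 0.0004691395566636114 board 0.03474245720141683 boardR 0.014830495060464688
board 395 c 536.6 199.7 wh 257.6 243.6 ang 7.81
post 47 c 577.7 201.3 wh 36.4 37.8 ang 40.93
long 110 c 534.1 281.0 wh 110.7 12.5 ang 8.07
short 54 c 623.0 237.4 wh 6.8 66.8 ang 6.14
mould form 58 c 444.2 -346.9 wh 68.2 70.9 ang 2.79
mould 104 c 445.8 -365.5 wh 112.1 142.0 ang 9.11
top moved? 25.81530651340996
```

View pics/d_top.png

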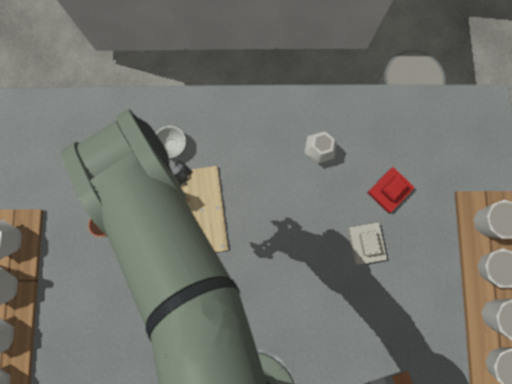

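Wrist and side agree: jig at about (0.538, 0.199) with yaw 7.95°, post at (0.5777, 0.201) with yaw 40.8°. The top camera is about 7 mm out here, so I'm trusting the wrist. Next, the grasp of the post.

```bash
python3 -c "
from h import *
plan(.5777,.2009,.13,40.8)
plan(.5777,.2009,.036,40.8)"
```

```text
pos [0.5401 0.1704 0.2805] yaw 45.49 shift [0.0481 0.0053 0.1505] turn [ 0.0004 -0.      0.0819] rows>= 2.5
pos [0.5401 0.1704 0.2805] yaw 45.49 shift [0.0481 0.0053 0.2445] turn [ 0.0004 -0.      0.0819] rows>= 4.0
```

Call:
{"method": "carry_out", "body": {"series": [[0.024, 0.003, 0.05, 0, 0, 0.04, 0], [0.048, 0.005, 0.1, 0, 0, 0.082, 0], [0.048, 0.005, 0.15, 0, 0, 0.082, 0], [0.048, 0.005, 0.15, 0, 0, 0.082, 0], [0.048, 0.005, 0.175, 0, 0, 0.082, 0], [0.048, 0.005, 0.2, 0, 0, 0.082, 0], [0.048, 0.005, 0.225, 0, 0, 0.082, 0], [0.048, 0.005, 0.245, 0, 0, 0.082, 0], [0.048, 0.005, 0.245, 0, 0, 0.082, 0], [0.048, 0.005, 0.245, 0, 0, 0.082, 0]]}}

```text
clock: 4.3
position: [0.5779, 0.2026, 0.0366]
tool_rot: [3.141, -0.001, 0.714]
force: [0.4, -0.0, 0.6]
grip_width: 0.0856
```

Call:
{"method": "carry_out", "body": {"series": [[0, 0, 0, 0, 0, 0, 100], [0, 0, 0, 0, 0, 0, 140], [0, 0, 0, 0, 0, 0, 180], [0, 0, 0, 0, 0, 0, 200], [0, 0, 0, 0, 0, 0, 200], [0, 0, 0, 0, 0, 0, 200]], "force": 40}}

```text
clock: 5.05
position: [0.5774, 0.2024, 0.0358]
tool_rot: [3.141, -0.001, 0.714]
force: [-0.8, -0.4, 6.4]
grip_width: 0.0354
```

```bash
python3 -c "
from h import *
plan(.66,-.01,.023,40.8)
shot('side','e_side')
s=telemetry.observe();print(s['force'],s['grip_width'])"
```

```text
pos [0.5774 0.2024 0.0358] yaw 40.89 shift [-0.0767  0.2146  0.0128] turn [ 0.0003 -0.0006  0.0016] rows>= 3.7
[-0.20633846 -0.29728868  6.42699408] 0.03478282053019792
```

View pics/e_side.png

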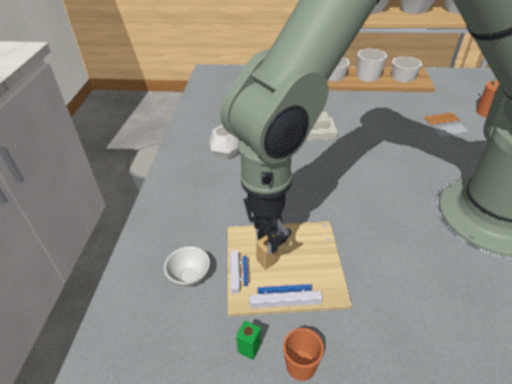

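The post is gripped at (265,250) in the side view, width about 35 mm. Now lift, carry over to (0.66, -0.01), lower and release.

Call:
{"method": "carry_out", "body": {"series": [[0, 0, -0.03, 0, 0, 0, 200], [0, 0, -0.07, 0, 0, 0, 200], [-0.01, 0.03, -0.1, 0, 0, 0, 200], [-0.028, 0.08, -0.1, 0, 0, 0, 200], [-0.046, 0.13, -0.1, 0, 0, 0, 200], [-0.063, 0.175, -0.1, 0, 0, 0, 200], [-0.074, 0.205, -0.1, 0, 0, 0, 200], [-0.077, 0.215, -0.1, 0, 0, 0, 200], [-0.077, 0.215, -0.08, 0, 0, 0, 200], [-0.077, 0.215, -0.06, 0, 0, 0, 200]]}}

```text
clock: 6.35
position: [0.659, -0.0089, 0.0936]
tool_rot: [-3.141, 0.0, 0.715]
force: [-0.0, -0.4, -1.9]
grip_width: 0.0347
```

Call:
{"method": "carry_out", "body": {"series": [[0, 0, 0.02, 0, 0, 0, 200], [0, 0, 0.04, 0, 0, 0, 200], [0, 0, 0.055, 0, 0, 0, 200], [0, 0, 0.065, 0, 0, 0, 200], [0, 0, 0.068, 0, 0, 0, 200], [0, 0, 0.07, 0, 0, 0, 200]]}}

```text
clock: 7.1
position: [0.66, -0.0105, 0.0256]
tool_rot: [3.141, -0.001, 0.714]
force: [-0.3, 0.3, -1.0]
grip_width: 0.0346
```

```bash
python3 -c "
from h import *
plan(.66,-.01,.022,40.8)
s=telemetry.observe();print(s['force'],s['grip_width'],s['clock'])"
```

```text
pos [ 0.66   -0.0105  0.0256] yaw 40.89 shift [ 0.0003 -0.0004  0.0036] turn [ 0.0004 -0.0005  0.0016] rows>= 0.1
[-0.26139581  0.32271319 -0.97521796] 0.0346260487270067 7.1
```

Call:
{"method": "carry_out", "body": {"series": [[0, 0, 0.001, 0, 0, 0, 200], [0, 0, 0.002, 0, 0, 0, 200], [0, 0, 0.003, 0, 0, 0, 200], [0, 0, 0.0035, 0, 0, 0, 200], [0, 0, 0.0035, 0, 0, 0, 200]]}}

```text
clock: 7.72
position: [0.6598, -0.0106, 0.0219]
tool_rot: [3.141, -0.0, 0.714]
force: [0.7, -0.4, 1.1]
grip_width: 0.0343
```

Run:
```python
from h import *
p,d,s=shot('side','f_side')
print(s['force'],s['position'])
cv2.imwrite('pics/f_crop.png',cv2.resize(p[120:320,170:370],None,fx=3,fy=3))
```

```text
[ 0.73139133 -0.36365539  1.08007509] [ 0.65976894 -0.01059604  0.02192596]
```

View pics/f_crop.png

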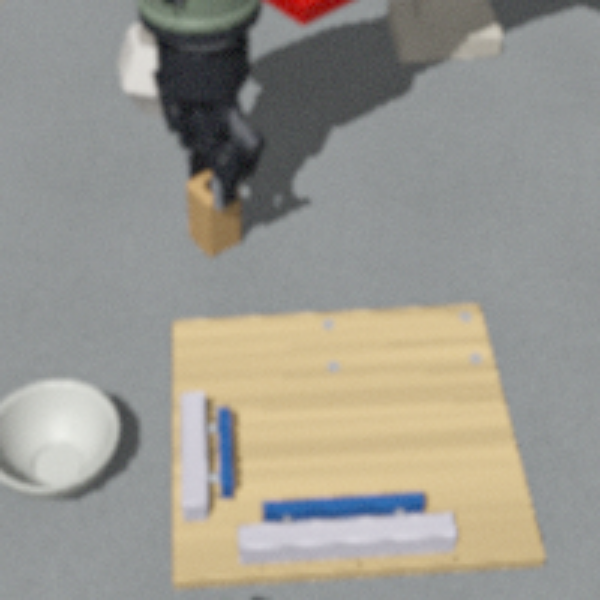

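The post is upright and touching the bench at crop (213,215), about 1 N, well clear of the board. Release and rise.

Call:
{"method": "carry_out", "body": {"series": [[0, 0, 0, 0, 0, 0, 120], [0, 0, 0, 0, 0, 0, 60], [0, 0, 0, 0, 0, 0, 0], [0, 0, 0, 0, 0, 0, 0], [0, 0, -0.02, 0, 0, 0, 0], [0, 0, -0.05, 0, 0, 0, 0], [0, 0, -0.1, 0, 0, 0, 0], [0, 0, -0.15, 0, 0, 0, 0], [0, 0, -0.15, 0, 0, 0, 0]]}}

```text
clock: 8.9
position: [0.6618, -0.0103, 0.1774]
tool_rot: [3.137, -0.006, 0.714]
force: [0.4, 0.4, -0.5]
grip_width: 0.0851
```

Run:
```python
from h import *
p,d,s=shot('side','g_side')
cv2.imwrite('pics/g_crop.png',cv2.resize(p[120:320,170:370],None,fx=3,fy=3))
plan(.4442,-.3502,.17,9.27)
```

```text
pos [ 0.6606 -0.0106  0.1748] yaw 40.89 shift [-0.386   0.1151  0.0039] turn [ 0.0018 -0.0036  0.5518] rows>= 6.4
```

View pics/g_crop.png

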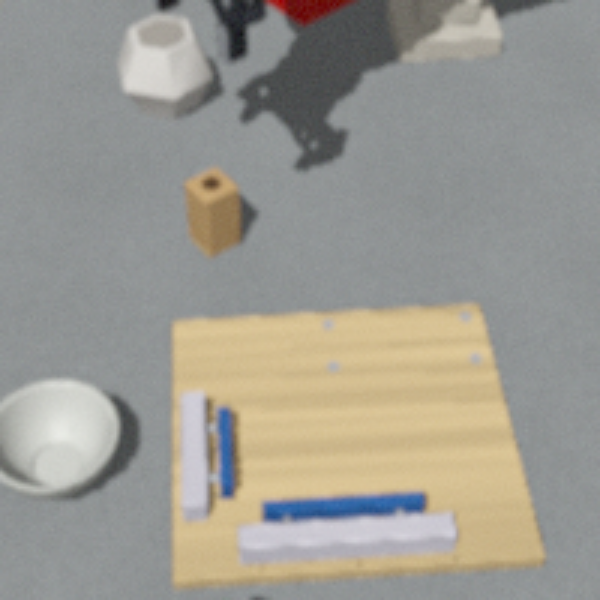

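The post stands alone at crop (213,212). On to the mould.

Call:
{"method": "carry_out", "body": {"series": [[-0.05, 0.015, 0.004, 0, 0, 0.08, 0], [-0.1, 0.03, 0.004, 0, 0, 0.16, 0], [-0.15, 0.045, 0.004, 0, 0, 0.24, 0], [-0.2, 0.06, 0.004, 0, 0, 0.32, 0], [-0.25, 0.075, 0.004, 0, 0, 0.4, 0], [-0.3, 0.09, 0.004, 0, 0, 0.48, 0], [-0.35, 0.105, 0.004, 0, 0, 0.552, 0], [-0.386, 0.115, 0.004, 0, 0, 0.552, 0], [-0.386, 0.115, 0.004, 0, 0, 0.552, 0], [-0.386, 0.115, 0.004, 0, 0, 0.552, 0]]}}

```text
clock: 10.2
position: [0.4434, -0.3494, 0.1676]
tool_rot: [-3.141, 0.0, 0.162]
force: [0.0, 0.8, -0.3]
grip_width: 0.0855
```

Run:
```python
from mm import *
shot("wrist","h_wrist");p,P,C=mould("h_wrist");h=P[...,2]
roi=np.zeros(h.shape,bool);roi[95:250,190:330]=1
rect(roi&(h>.0645),.066,C,"cap");rect(roi&(h>.02),.028,C,"plinth")
print(telemetry.observe()["clock"])
plan(.4442,-.3502,.032,9.27)
```

```text
cap 167 c 444.8 -350.2 wh 55.7 35.9 ang 9.32
plinth 323 c 444.9 -349.5 wh 108.2 90.5 ang 9.32
10.25
pos [ 0.4437 -0.349   0.1676] yaw 9.35 shift [0.0003 0.0013 0.1356] turn [-0.0008 -0.      0.0014] rows>= 2.2
```

View pics/h_wrist.png

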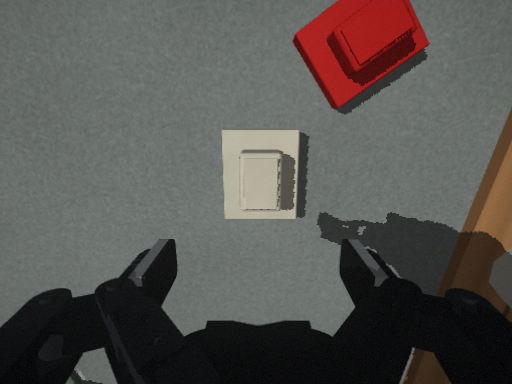

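Mould confirmed at (0.4447, -0.3500) with yaw 9.3°, raised form at pixel (261,181). Descend and grip.

Call:
{"method": "carry_out", "body": {"series": [[0.001, 0.001, 0.04, 0, 0, 0.001, 0], [0.001, 0.001, 0.08, 0, 0, 0.001, 0], [0.001, 0.001, 0.11, 0, 0, 0.001, 0], [0.001, 0.001, 0.13, 0, 0, 0.001, 0], [0.001, 0.001, 0.1355, 0, 0, 0.001, 0], [0.001, 0.001, 0.1355, 0, 0, 0.001, 0], [0.001, 0.001, 0.1355, 0, 0, 0.001, 0]]}}

```text
clock: 11.12
position: [0.4449, -0.3511, 0.0332]
tool_rot: [3.141, -0.001, 0.161]
force: [-0.1, 0.5, -0.4]
grip_width: 0.0855
```

Call:
{"method": "carry_out", "body": {"series": [[0, 0, 0, 0, 0, 0, 80], [0, 0, 0, 0, 0, 0, 110], [0, 0, 0, 0, 0, 0, 140], [0, 0, 0, 0, 0, 0, 180], [0, 0, 0, 0, 0, 0, 180], [0, 0, 0, 0, 0, 0, 180]], "force": 60}}

```text
clock: 11.88
position: [0.4443, -0.351, 0.0323]
tool_rot: [-3.142, 0.0, 0.161]
force: [0.7, 0.4, -0.5]
grip_width: 0.0254
```

Call:
{"method": "carry_out", "body": {"series": [[0, 0, -0.02, 0, 0, 0, 180], [0, 0, -0.05, 0, 0, 0, 180], [0, 0, -0.09, 0, 0, 0, 180], [0, 0, -0.13, 0, 0, 0, 180], [0, 0, -0.13, 0, 0, 0, 180], [0, 0, -0.13, 0, 0, 0, 180], [0, 0, -0.13, 0, 0, 0, 180]]}}

```text
clock: 12.75
position: [0.4439, -0.3507, 0.1613]
tool_rot: [-3.14, 0.001, 0.161]
force: [-0.7, -0.9, -1.0]
grip_width: 0.0251
```

Run:
```python
from mm import *
p,d,s=shot("wrist","i_wrist");print(s["force"],s["moment"],s["grip_width"],s["tool_rot"])
c,_,_=0,0,0
plan(.545,.212,.165,8.0)
```

```text
[-0.72318678 -0.91347191 -0.99457096] [0.01583635 0.06387639 0.06044681] 0.025127180314136698 [-3.14045214e+00  1.11299025e-03  1.60841094e-01]
pos [ 0.444  -0.3507  0.1614] yaw 9.22 shift [ 0.1899 -0.5393 -0.0032] turn [-0.0011  0.0011  0.0212] rows>= 9.1
```

View pics/i_wrist.png

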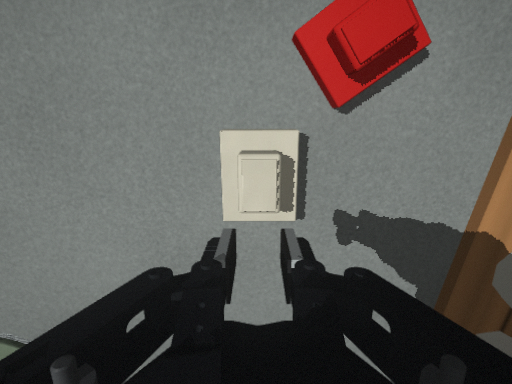

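The grip closed to 25 mm with nothing in it; the mould is still at (259,181) on the bench. I need to find out why.

Run:
```python
from mm import *
p,P,C=mould("i_wrist");h=P[...,2];f=np.load("pics/i_wrist.npz");print(f["pos"])
x,y,z=f["pos"]
print("TCP px",proj([[x,y,z],[x,y,.066],[x,y,0]],C))
roi=np.zeros(h.shape,bool);roi[95:250,190:330]=1
rect(roi&(h>.0645),.066,C,"cap")
# finger tips depth
for u,v in((228,240),(292,240),(228,250),(290,250)):
    print((u,v),P[v,u].round(4),f["d"][v,u])
p,d,s=shot("side","j_side");C=cam("side")
cv2.imwrite('pics/j_crop.png',cv2.resize(p[60:200,200:360],None,fx=4,fy=4))
print("TCP in side px",proj(s["position"],C))
ys,xs=np.mgrid[0:384,0:512];P=depthpts(np.c_[xs.ravel(),ys.ravel()],d,C).reshape(384,512,3);h=P[...,2]
r=np.zeros(h.shape,bool);r[170:210,225:260]=1
rect(r&(h>.06),.07,C,"post now")
```

```text
[ 0.44388532 -0.35071888  0.16131997]
TCP px [[259.54914864 218.51096405]
 [259.10405804 185.61838204]
 [258.93279389 172.94566217]]
cap 168 c 444.3 -350.5 wh 55.2 35.3 ang 8.32
(228, 240) [ 0.4522 -0.3333  0.2194] 0.13567907
(292, 240) [ 0.4577 -0.3643  0.2204] 0.13460046
(228, 250) [ 0.4524 -0.3344  0.23  ] 0.12542827
(290, 250) [ 0.4567 -0.3624  0.2295] 0.12596951
TCP in side px [[320.99081239  88.93368636]]
post now 41 c 659.7 -7.3 wh 40.4 47.5 ang 38.54
```

View pics/j_crop.png

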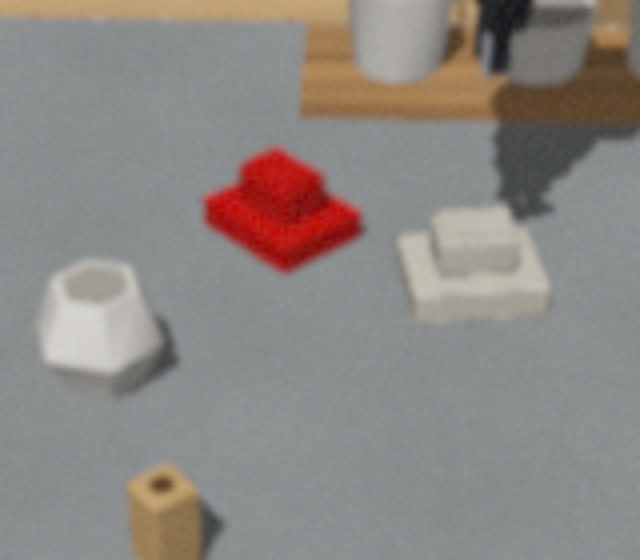

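Run:
```python
from mm import *
for n in("a_wrist0","b_wrist","c_wrist","h_wrist","i_wrist"):
    try:f=np.load(f"pics/{n}.npz")
    except Exception:continue
    c=imaging.camera_info("wrist");K=np.array(c["mtx"]);D=np.array(c["dist_coeffs"]);E=np.array(c["hand_eye"])
    ys,xs=np.mgrid[0:384,0:512];T=depthpts(np.c_[xs.ravel(),ys.ravel()],f["d"],(K,D,E)).reshape(384,512,3)
    m=(f["d"]>0)&(f["d"]<.17)
    print(n,m.sum(),"max tool z",np.percentile(T[m][:,2],[99,99.9,100]).round(4))
    for side in(xs<259,xs>259):
        mm=m&side;Q=T[mm];px=np.c_[xs[mm],ys[mm]];k=np.argsort(Q[:,2])[-30:]
        print("   tip tool xyz",np.median(Q[k],0).round(4),"px",np.median(px[k],0), "rows",ys[mm].min())
p=cv2.imread("pics/i_wrist.png");cv2.imwrite("pics/i_crop.png",cv2.resize(p[205:305,190:330],None,fx=5,fy=5))
```

```text
b_wrist 42101 max tool z [-0.0602 -0.0542 -0.0521]
   tip tool xyz [ 0.0002 -0.0441 -0.0536] px [175.  255.5] rows 239
   tip tool xyz [ 0.0002  0.0418 -0.054 ] px [341.  255.5] rows 239
c_wrist 42100 max tool z [-0.0601 -0.0543 -0.052 ]
   tip tool xyz [ 0.0021 -0.044  -0.0541] px [175.  252.5] rows 239
   tip tool xyz [ 0.      0.0417 -0.054 ] px [341. 256.] rows 239
h_wrist 42112 max tool z [-0.0601 -0.0543 -0.0527]
   tip tool xyz [ 0.0015 -0.044  -0.0539] px [175.  253.5] rows 239
   tip tool xyz [ 0.001   0.0418 -0.0537] px [341.  253.5] rows 239
i_wrist 43895 max tool z [-0.053  -0.0434 -0.0399]
   tip tool xyz [ 0.0019 -0.014  -0.0426] px [235.  242.5] rows 229
   tip tool xyz [ 0.0024  0.0112 -0.0426] px [280.  241.5] rows 229
```

View pics/i_crop.png

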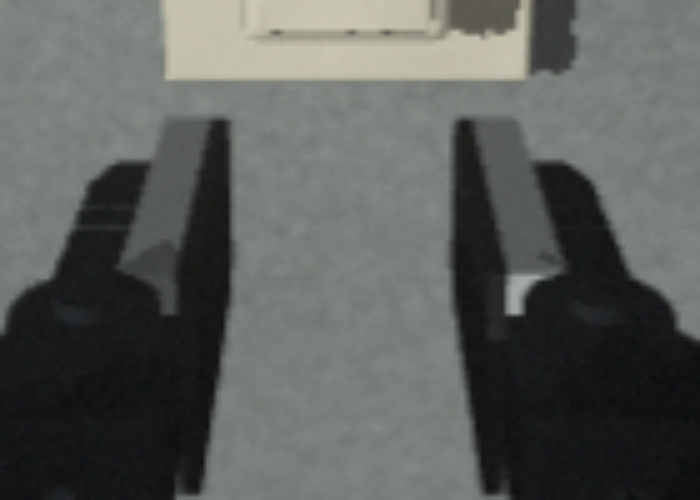

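Depth shows the real fingertips at tool z = -0.040 m nearly shut and -0.052 m open. So the reported TCP lies about 40 mm beyond the true finger ends. The side view agrees, and the post was held only by its top. I'll add this offset: tips at about 33 mm height on closing means a reported z of about -0.009. I'll descend again, watching the force.

Call:
{"method": "carry_out", "body": {"series": [[0, 0, 0, 0, 0, 0, 0], [0, 0, 0, 0, 0, 0, 0], [0, 0, 0.04, 0, 0, 0, 0], [0, 0, 0.08, 0, 0, 0, 0], [0, 0, 0.1, 0, 0, 0, 0], [0, 0, 0.12, 0, 0, 0, 0], [0, 0, 0.14, 0, 0, 0, 0], [0, 0, 0.14, 0, 0, 0, 0]]}}

```text
clock: 13.85
position: [0.4437, -0.3505, 0.0212]
tool_rot: [-3.14, 0.002, 0.161]
force: [0.2, 0.3, -0.2]
grip_width: 0.0856
```

Run:
```python
from mm import *
p,d,s=shot("side","k_side");print(s["force"],s["position"],s["grip_width"])
cv2.imwrite('pics/k_crop.png',cv2.resize(p[70:180,250:390],None,fx=5,fy=5))
```

```text
[ 0.19884974  0.25413311 -0.17744025] [ 0.44365613 -0.3504615   0.0212147 ] 0.08559412331224452
```

View pics/k_crop.png

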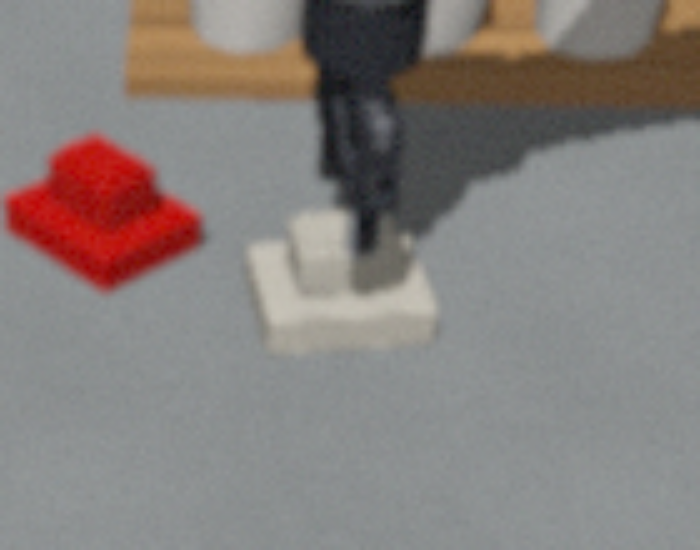

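Run:
```python
from mm import *
f=np.load("pics/i_wrist.npz");c=imaging.camera_info("wrist");K=np.array(c["mtx"]);D=np.array(c["dist_coeffs"]);E=np.array(c["hand_eye"])
for n in("i_wrist","h_wrist"):
    f=np.load(f"pics/{n}.npz")
    ys,xs=np.mgrid[0:384,0:512];T=depthpts(np.c_[xs.ravel(),ys.ravel()],f["d"],(K,D,E)).reshape(384,512,3)
    for v in range(228,270,3):
        r=[(u,*(T[v,u]*1000).round(0)) for u in ((222,228,232,235,285,288,292) if n[0]=="i" else (155,162,168,173,343,348,355)) if f["d"][v,u]<.2]
        print(v,[tuple(int(a) for a in q) for q in r])
```

```text
228 []
231 [(222, 12, -20, -49), (228, 11, -17, -47), (232, 11, -15, -48), (235, 8, -14, -40), (285, 11, 13, -47), (288, 11, 15, -47), (292, 11, 17, -47)]
234 [(222, 11, -20, -50), (228, 11, -17, -52), (232, 11, -15, -51), (235, 7, -14, -41), (285, 11, 13, -51), (288, 11, 14, -52), (292, 11, 17, -51)]
237 [(222, 11, -19, -55), (228, 11, -16, -55), (232, 11, -14, -55), (235, 5, -14, -41), (285, 11, 13, -55), (288, 11, 14, -55), (292, 12, 16, -56)]
240 [(222, 11, -19, -58), (228, 11, -16, -58), (232, 11, -14, -58), (235, 3, -14, -42), (285, 11, 12, -58), (288, 11, 14, -59), (292, 11, 16, -59)]
243 [(222, 11, -18, -62), (228, 11, -16, -62), (232, 9, -14, -58), (235, 2, -14, -42), (285, 11, 12, -62), (288, 11, 13, -61), (292, 11, 15, -62)]
246 [(222, 11, -18, -64), (228, 12, -15, -66), (232, 8, -14, -59), (235, 0, -14, -43), (285, 11, 12, -65), (288, 11, 13, -64), (292, 11, 15, -66)]
249 [(222, 11, -18, -68), (228, 12, -15, -69), (232, 7, -14, -60), (235, -2, -14, -42), (285, 11, 11, -68), (288, 11, 13, -67), (292, 11, 15, -67)]
252 [(222, 11, -17, -70), (228, 11, -15, -71), (232, 5, -14
[... 1561 characters left out ...]
, (162, 10, -44, -72), (168, 6, -44, -64), (173, 2, -44, -57), (343, 3, 42, -58), (348, 6, 42, -64), (355, 11, 41, -74)]
258 [(155, 11, -45, -76), (162, 9, -44, -72), (168, 4, -44, -64), (173, 1, -44, -57), (343, 1, 42, -58), (348, 4, 42, -64), (355, 10, 41, -74)]
261 [(155, 12, -44, -80), (162, 8, -44, -73), (168, 3, -44, -65), (173, -1, -44, -57), (343, -1, 42, -58), (348, 3, 42, -65), (355, 8, 42, -74)]
264 [(155, 10, -44, -80), (162, 6, -44, -72), (168, 2, -44, -65), (173, -2, -44, -58), (343, -2, 42, -59), (348, 2, 42, -65), (355, 7, 42, -74)]
267 [(155, 9, -44, -80), (162, 5, -44, -74), (168, 0, -44, -65), (173, -3, -44, -59), (343, -3, 42, -59), (348, 70, -1, -182), (355, 5, 42, -74)]
```

The fingers are centred in x (±11 mm), so the error is only along z. Continue down to reported z of about -0.010 (true tips about 32 mm on closing) and grip.

Call:
{"method": "carry_out", "body": {"series": [[0, 0, 0.01, 0, 0, 0, 0], [0, 0, 0.02, 0, 0, 0, 0], [0, 0, 0.027, 0, 0, 0, 0], [0, 0, 0.031, 0, 0, 0, 0], [0, 0, 0.031, 0, 0, 0, 0]]}}

```text
clock: 14.52
position: [0.4443, -0.351, -0.0089]
tool_rot: [-3.141, 0.0, 0.161]
force: [0.8, 0.1, 0.1]
grip_width: 0.0855
```

Call:
{"method": "carry_out", "body": {"series": [[0, 0, 0, 0, 0, 0, 60], [0, 0, 0, 0, 0, 0, 90], [0, 0, 0, 0, 0, 0, 110], [0, 0, 0, 0, 0, 0, 130], [0, 0, 0, 0, 0, 0, 160], [0, 0, 0, 0, 0, 0, 160], [0, 0, 0, 0, 0, 0, 160]], "force": 60}}

```text
clock: 15.4
position: [0.4445, -0.3512, -0.0083]
tool_rot: [3.141, -0.0, 0.161]
force: [-2.2, 0.7, 6.9]
grip_width: 0.0451
```

Gripped: opening 45 mm. Lift and check.

Call:
{"method": "carry_out", "body": {"series": [[0, 0, -0.02, 0, 0, 0, 160], [0, 0, -0.05, 0, 0, 0, 160], [0, 0, -0.09, 0, 0, 0, 160], [0, 0, -0.12, 0, 0, 0, 160], [0, 0, -0.13, 0, 0, 0, 160], [0, 0, -0.13, 0, 0, 0, 160], [0, 0, -0.13, 0, 0, 0, 160]]}}

```text
clock: 16.27
position: [0.4437, -0.3506, 0.1199]
tool_rot: [-3.14, 0.001, 0.161]
force: [-0.9, 0.2, -5.0]
grip_width: 0.0452
```

Run:
```python
from mm import *
p,d,s=shot("wrist","l_wrist");print(s["force"],s["grip_width"])
plan(.545,.215,.13,8.0)
```

```text
[-0.87007019  0.15349224 -4.97827235] 0.04522924851346066
pos [ 0.4438 -0.3506  0.12  ] yaw 9.22 shift [ 0.1905 -0.5421 -0.0095] turn [-0.0014  0.0014  0.0212] rows>= 9.2
```

View pics/l_wrist.png

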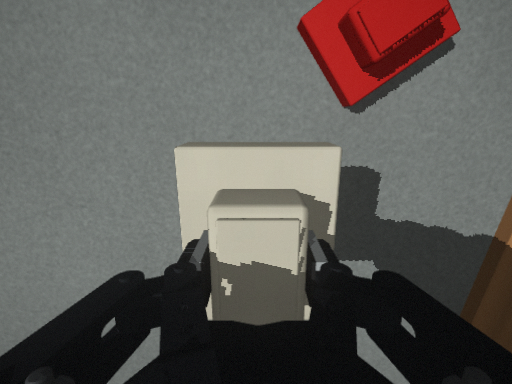

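The mould is held, level and centred between the fingers (plinth front edge at row 147), weighing about 5 N. Carry it to 15 mm short of both stops, above the board.

Run:
```python
from mm import *
f=np.load("pics/l_wrist.npz");c=imaging.camera_info("wrist");C=(np.array(c["mtx"]),np.array(c["dist_coeffs"]),np.array(c["hand_eye"]))
ys,xs=np.mgrid[0:384,0:512];T=depthpts(np.c_[xs.ravel(),ys.ravel()],f["d"],C).reshape(384,512,3)
m=(f["d"]>0)&(T[...,2]>-.045)&(T[...,2]<0)&(ys<260)&(xs>160)&(xs<360)
t=T[m];print(m.sum(),"plinth tool z",np.median(t[:,2]),"x max",np.percentile(t[:,0],[95,99]),"y",np.percentile(t[:,1],[1,99]))
b=t[(t[:,0]>np.percentile(t[:,0],99)-.004)];
e=[];
for u in range(190,330,5):
    v=np.nonzero(m[:,u])[0]
    if len(v): e.append(T[v[0],u])
e=np.array(e);k=np.polyfit(e[:,1],e[:,0],1);print("front edge x at y=0",k[1],"slope deg",np.degrees(np.arctan(k[0])),"z slope y",np.polyfit(t[:,1],t[:,2],1)[0],"z slope x",np.polyfit(t[:,0],t[:,2],1)[0])
plan(.551,.216,.13,8.0)
```

```text
10960 plinth tool z -0.03595567892360725 x max [0.05439926 0.05452952] y [-0.04528942  0.04289615]
front edge x at y=0 0.05446532116514742 slope deg 0.011345223808207244 z slope y -0.0005368320280905243 z slope x 0.07489208897697142
pos [ 0.4438 -0.3506  0.12  ] yaw 9.22 shift [ 0.1966 -0.5421 -0.0095] turn [-0.0014  0.0014  0.0212] rows>= 9.2
```

Call:
{"method": "carry_out", "body": {"series": [[0.008, -0.022, -0.01, 0, 0, 0.002, 160], [0.022, -0.06, -0.01, 0, 0, 0.004, 160], [0.038, -0.105, -0.01, 0, 0, 0.006, 160], [0.055, -0.15, -0.01, 0, 0, 0.008, 160], [0.072, -0.2, -0.01, 0, 0, 0.01, 160], [0.09, -0.25, -0.01, 0, 0, 0.012, 160], [0.108, -0.3, -0.01, 0, 0, 0.014, 160], [0.126, -0.35, -0.01, 0, 0, 0.016, 160], [0.144, -0.4, -0.01, 0, 0, 0.018, 160], [0.162, -0.45, -0.01, 0, 0, 0.02, 160]]}}

```text
clock: 17.58
position: [0.532, 0.1207, 0.1304]
tool_rot: [3.141, 0.001, 0.141]
force: [1.0, 0.8, -4.7]
grip_width: 0.0449
```

Call:
{"method": "carry_out", "body": {"series": [[0.015, -0.04, 0, 0, 0, 0.001, 160], [0.026, -0.07, 0, 0, 0, 0.001, 160], [0.032, -0.086, 0, 0, 0, 0.001, 160], [0.0346, -0.092, 0, 0, 0, 0.001, 160], [0.0346, -0.092, 0, 0, 0, 0.001, 160], [0.0346, -0.092, 0, 0, 0, 0.001, 160], [0.0346, -0.092, 0, 0, 0, 0.001, 160]]}}

```text
clock: 18.45
position: [0.5537, 0.2141, 0.1314]
tool_rot: [3.141, -0.0, 0.139]
force: [-0.4, -1.0, -4.6]
grip_width: 0.0451
```

Run:
```python
from mm import *
p,d,s=shot("wrist","m_wrist");print(s["force"],s["moment"],s["grip_width"],s["qpos"],s["clock"])
p,P,C=mould("m_wrist");h=P[...,2];H,S,V=cv2.split(cv2.cvtColor(p,cv2.COLOR_BGR2HSV));bl=(H>100)&(H<130)&(S>110)&(h>.031)&(h<.042)
n,l,st,ce=cv2.connectedComponentsWithStats(bl.astype(np.uint8))
for i in range(1,n):
    if st[i,4]>60: print(st[i],ce[i].round(0));rect(l==i,.036,C,"blue")
plan(.551,.216,.05,8.0)
```

```text
[-0.42804098 -0.9978167  -4.6357273 ] [ 0.01059367 -0.00081889  0.01036515] 0.04512153731721883 [-0.24687341  0.5550989  -0.31753127  1.73110496  0.21386729  0.8894005
 -2.08734427] 18.45
[211 108  71  10 702] [246. 112.]
blue 156 c 624.2 236.7 wh 8.3 67.9 ang 7.98
pos [0.5537 0.2143 0.1314] yaw 7.96 shift [-0.0024 -0.002   0.0814] turn [ 0.0002 -0.0001 -0.0007] rows>= 1.3
```

View pics/m_wrist.png

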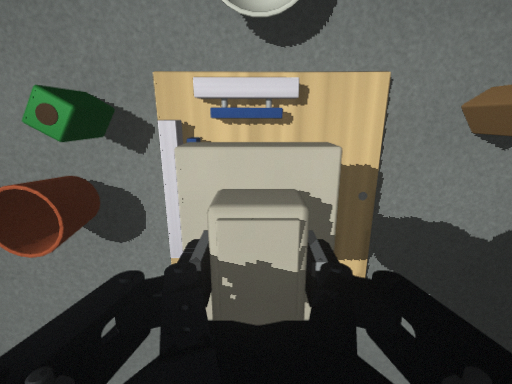

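The mould hovers square over the board. The blue short pad is at (246,112), with a gap to both stops. Lower it.

Call:
{"method": "carry_out", "body": {"series": [[-0.002, -0.002, 0.03, 0, 0, 0, 160], [-0.002, -0.002, 0.07, 0, 0, 0, 160], [-0.002, -0.002, 0.1, 0, 0, 0, 160], [-0.002, -0.002, 0.115, 0, 0, 0, 160], [-0.002, -0.002, 0.12, 0, 0, 0, 160], [-0.002, -0.002, 0.12, 0, 0, 0, 160], [-0.002, -0.002, 0.12, 0, 0, 0, 160]]}}

```text
clock: 19.38
position: [0.5519, 0.217, 0.0123]
tool_rot: [-3.141, -0.001, 0.14]
force: [-1.0, 0.0, -4.4]
grip_width: 0.0453
```

Call:
{"method": "carry_out", "body": {"series": [[0, 0, 0.001, 0, 0, 0, 160], [0, 0, 0.002, 0, 0, 0, 160], [0, 0, 0.003, 0, 0, 0, 160], [0, 0, 0.004, 0, 0, 0, 160], [0, 0, 0.004, 0, 0, 0, 160], [0, 0, 0.004, 0, 0, 0, 160]]}}

```text
clock: 20.12
position: [0.5513, 0.2168, 0.0073]
tool_rot: [-3.142, 0.0, 0.14]
force: [-0.1, 0.3, -5.6]
grip_width: 0.045
```

Run:
```python
from mm import *
s=telemetry.observe();print(s["force"],s["position"],s["clock"])
p,d,s=shot("side","n_side")
cv2.imwrite('pics/n_crop.png',cv2.resize(p[190:330,190:370],None,fx=4,fy=4))
```

```text
[-0.14823353  0.34195867 -5.62208787] [0.551307   0.21676689 0.0073034 ] 20.125
```

View pics/n_crop.png

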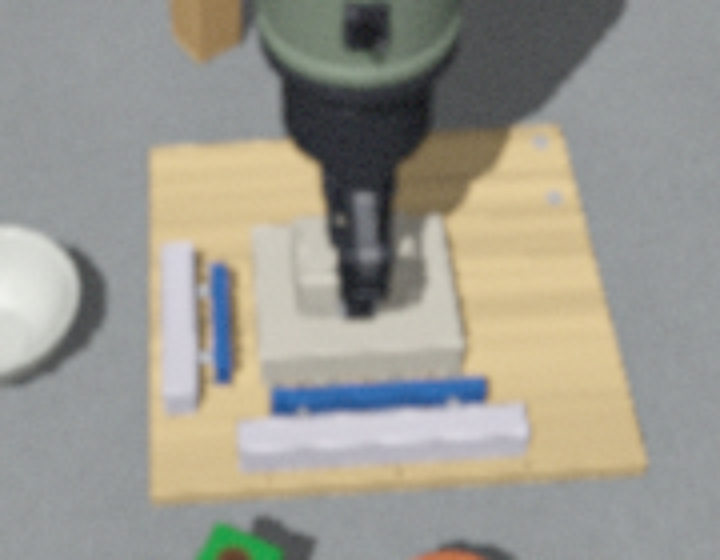

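Just above the board, short of both pads. Creep down until the board takes weight.

Call:
{"method": "carry_out", "body": {"series": [[0, 0, 0.0005, 0, 0, 0, 160], [0, 0, 0.001, 0, 0, 0, 160], [0, 0, 0.0015, 0, 0, 0, 160], [0, 0, 0.0015, 0, 0, 0, 160]]}}

```text
clock: 20.68
position: [0.5513, 0.2168, 0.0058]
tool_rot: [-3.142, 0.0, 0.14]
force: [-0.4, -0.2, -5.4]
grip_width: 0.0453
```

Call:
{"method": "carry_out", "body": {"series": [[0, 0, 0.0003, 0, 0, 0, 160], [0, 0, 0.0006, 0, 0, 0, 160], [0, 0, 0.0006, 0, 0, 0, 160], [0, 0, 0.0006, 0, 0, 0, 160]]}}

```text
clock: 21.18
position: [0.5513, 0.2168, 0.0057]
tool_rot: [3.142, -0.0, 0.14]
force: [-3.4, -1.9, 8.2]
grip_width: 0.0453
```

Call:
{"method": "carry_out", "body": {"series": [[0, 0, -0.0003, 0, 0, 0, 160], [0, 0, -0.0004, 0, 0, 0, 160], [0, 0, -0.0004, 0, 0, 0, 160]]}}

```text
clock: 21.55
position: [0.5513, 0.2168, 0.0057]
tool_rot: [-3.142, -0.0, 0.14]
force: [-3.3, -1.7, 5.3]
grip_width: 0.045
```

Run:
```python
from h import *
def mean():
    s=telemetry.observe();return s
s=mean();print(np.round(s["force"],2),np.round(s["position"],4))
a=np.radians(7.96);x=np.array([np.cos(a),np.sin(a)]);y=np.array([-x[1],x[0]])
rel=s["position"][:2]-np.array([.5382,.1993]);print("jig xy",rel@x,rel@y)
```

```text
[-3.33 -1.72  5.3 ] [0.5513 0.2168 0.0057]
jig xy 0.01539612952990096 0.015485259211493541
```

Call:
{"method": "carry_out", "body": {"series": [[0, 0, -0.0004, 0, 0, 0, 160], [0, 0, -0.0007, 0, 0, 0, 160], [0, 0, -0.0007, 0, 0, 0, 160]]}}

```text
clock: 21.92
position: [0.5513, 0.2167, 0.0062]
tool_rot: [-3.142, 0.0, 0.14]
force: [-0.1, -1.0, -3.7]
grip_width: 0.045
```

Light contact: the force reads -3.7 N in z of about -5. Slide to near touch.

Call:
{"method": "carry_out", "body": {"series": [[0.004, -0.004, 0, 0, 0, 0, 160], [0.008, -0.008, 0, 0, 0, 0, 160], [0.011, -0.011, 0, 0, 0, 0, 160], [0.012, -0.012, 0, 0, 0, 0, 160], [0.012, -0.012, 0, 0, 0, 0, 160]]}}

```text
clock: 22.55
position: [0.5615, 0.2304, 0.0062]
tool_rot: [-3.142, 0.0, 0.14]
force: [0.0, 0.1, -4.2]
grip_width: 0.0452
```

Call:
{"method": "carry_out", "body": {"series": [[0.001, 0, 0, 0, 0, 0, 160], [0.002, 0, 0, 0, 0, 0, 160], [0.003, 0, 0, 0, 0, 0, 160], [0.004, 0, 0, 0, 0, 0, 160], [0.004, 0, 0, 0, 0, 0, 160], [0.004, 0, 0, 0, 0, 0, 160]]}}

```text
clock: 23.3
position: [0.5654, 0.2308, 0.0063]
tool_rot: [3.142, 0.0, 0.14]
force: [-1.1, 0.3, -3.7]
grip_width: 0.0449
```

```bash
cat > st.py <<'E'
from h import *
s=telemetry.observe();a=np.radians(7.96);x=np.array([np.cos(a),np.sin(a)]);y=np.array([-x[1],x[0]])
rel=s["position"][:2]-np.array([.5382,.1993]);F=s["force"];print("jig xy",(1000*rel@x).round(2),(1000*rel@y).round(2),"z",s["position"][2].round(5),"F jig",(F[:2]@x).round(2),(F[:2]@y).round(2),F[2].round(2),"yaw",np.degrees(s["tool_rot"][2]).round(2),"M",s["moment"].round(2),s["clock"])
E
python3 st.py
```

```text
jig xy 31.26 27.4 z 0.00627 F jig -1.07 0.41 -3.75 yaw 8.0 M [-0.14  0.22 -0.04] 23.3
```

Call:
{"method": "carry_out", "body": {"series": [[0.001, 0, 0, 0, 0, 0, 160], [0.002, 0, 0, 0, 0, 0, 160], [0.002, 0, 0, 0, 0, 0, 160], [0.002, 0, 0, 0, 0, 0, 160]]}}

```text
clock: 23.8
position: [0.567, 0.231, 0.0062]
tool_rot: [3.141, 0.001, 0.14]
force: [-5.3, -1.7, -2.3]
grip_width: 0.0453
```

```bash
python3 st.py
```

```text
jig xy 32.95 27.44 z 0.00618 F jig -5.53 -0.92 -2.3 yaw 8.01 M [-0.25  1.1  -0.12] 23.8
```

Call:
{"method": "carry_out", "body": {"series": [[0, -0.001, 0, 0, 0, 0, 160], [0, -0.002, 0, 0, 0, 0, 160], [0, -0.003, 0, 0, 0, 0, 160], [0, -0.004, 0, 0, 0, 0, 160], [0, -0.004, 0, 0, 0, 0, 160], [0, -0.004, 0, 0, 0, 0, 160]]}}

```text
clock: 24.55
position: [0.5665, 0.2339, 0.006]
tool_rot: [3.14, 0.001, 0.139]
force: [-5.1, -5.6, -2.6]
grip_width: 0.0455
```

```bash
python3 st.py
```

```text
jig xy 32.8 30.32 z 0.00599 F jig -5.8 -4.87 -2.64 yaw 7.97 M [-1.25  0.96 -0.22] 24.55
```

Call:
{"method": "carry_out", "body": {"series": [[0.0005, -0.0006, 0, 0, 0, 0, 160], [0.001, -0.0012, 0, 0, 0, 0, 160], [0.0015, -0.0018, 0, 0, 0, 0, 160], [0.0018, -0.0024, 0, 0, 0, 0, 160], [0.0018, -0.0024, 0, 0, 0, 0, 160], [0.0018, -0.0024, 0, 0, 0, 0, 160], [0.0018, -0.0024, 0, 0, 0, 0, 160]]}}

```text
clock: 25.42
position: [0.5671, 0.2348, 0.006]
tool_rot: [3.138, 0.004, 0.138]
force: [-11.9, -14.3, 7.6]
grip_width: 0.0453
```

```bash
python3 st.py
```

```text
jig xy 33.5 31.12 z 0.006 F jig -13.75 -12.5 7.59 yaw 7.92 M [-2.92  2.36 -0.16] 25.425
```

Vertical load has risen to 12 N, so board friction is hiding the stop forces. Ease up a little in z.

Call:
{"method": "carry_out", "body": {"series": [[0, 0, -0.0004, 0, 0, 0, 160], [0, 0, -0.0008, 0, 0, 0, 160], [0, 0, -0.0008, 0, 0, 0, 160], [0, 0, -0.0008, 0, 0, 0, 160]]}}

```text
clock: 25.92
position: [0.5672, 0.2351, 0.0063]
tool_rot: [3.138, 0.003, 0.139]
force: [-6.2, -10.6, -5.2]
grip_width: 0.0452
```

```bash
python3 st.py
```

```text
jig xy 33.69 31.45 z 0.00628 F jig -7.59 -9.66 -5.16 yaw 7.94 M [-2.56  1.52 -0.25] 25.925
```

Run:
```python
from h import *
s=telemetry.observe();plan(*s["position"],7.98)
p,d,s=shot("side","o_side");cv2.imwrite('pics/o_crop.png',cv2.resize(p[230:320,220:340],None,fx=6,fy=6))
```

```text
pos [0.5672 0.2351 0.0063] yaw 7.94 shift [0. 0. 0.] turn [ 0.0033  0.0035 -0.0008] rows>= 0.0
```

View pics/o_crop.png

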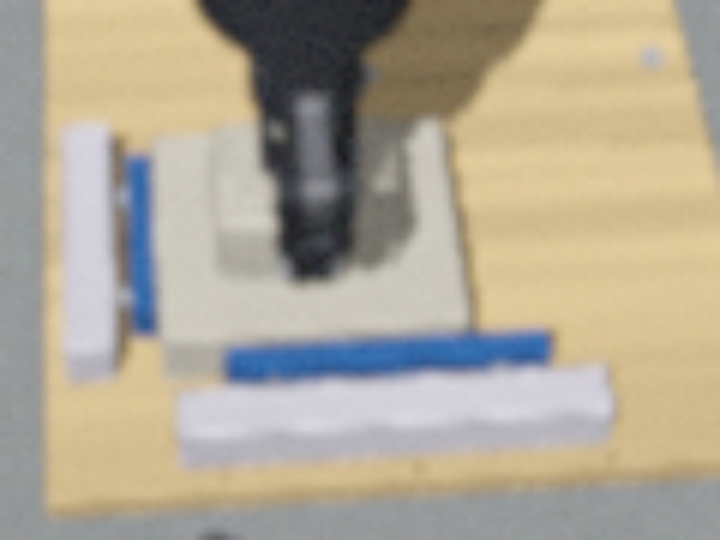

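The mould sits in the corner against both pads (short pad at crop (140,245), long at (390,355)). Correct the 0.2° tilt, add a little in x, and set lightly on the board.

Call:
{"method": "carry_out", "body": {"series": [[0.0004, 0, 0, 0.002, 0.002, 0, 160], [0.0008, -0.0001, 0.0001, 0.004, 0.004, 0, 160], [0.0008, -0.0001, 0.0001, 0.004, 0.004, 0, 160], [0.0008, -0.0001, 0.0001, 0.004, 0.004, 0, 160]]}}

```text
clock: 26.48
position: [0.5676, 0.2354, 0.0061]
tool_rot: [-3.141, 0.0, 0.139]
force: [-9.0, -10.7, -4.3]
grip_width: 0.045
```

```bash
python3 st.py;python3 -c "
from h import *
s=telemetry.observe();plan(*s['position'],7.98)"
```

```text
jig xy 34.09 31.67 z 0.00613 F jig -10.37 -9.37 -4.29 yaw 7.95 M [-2.58  2.06 -0.19] 26.475
pos [0.5676 0.2354 0.0061] yaw 7.95 shift [0. 0. 0.] turn [-0.0007  0.0001 -0.0006] rows>= 0.0
```

Now the force reads x 10.4 N, y 9.4 N, with the tool level. As a cross-check I'll measure pad deflection by the pad-to-wall gap in the wrist and side views, now against before.

```bash
python3 - <<'E'
from mm import *
shot("wrist","q_wrist");shot("side","q_side")
J=np.array([.5382,.1993]);a=np.radians(7.96);Rj=np.array([[np.cos(a),-np.sin(a)],[np.sin(a),np.cos(a)]])
def jig(P):Q=P.copy();Q[...,:2]=(P[...,:2]-J)@Rj;return Q*1000
def go(n,C,d,p):
    ys,xs=np.mgrid[0:384,0:512];px=np.c_[xs.ravel(),ys.ravel()]
    X=jig(plane(px,.036,C)).reshape(384,512,3);h=depthpts(px,d,C).reshape(384,512,3)[...,2]
    H,S,V=cv2.split(cv2.cvtColor(p,cv2.COLOR_BGR2HSV));top=(h>.032)&(h<.040)
    bl=(H>100)&(H<130)&(S>110)&top;wh=(S<50)&(V>110)&top
    for nm,k,box in(("short",0,(70,130,-5,58)),("long",1,(-40,62,60,120))):
        m=(X[...,0]>box[0])&(X[...,0]<box[1])&(X[...,1]>box[2])&(X[...,1]<box[3])
        b=X[m&bl][:,k];w=X[m&wh][:,k]
        if k==1: w=w[w>88]
        else:w=w[w>95]
        if len(b)>40 and len(w)>20:print(n,nm,len(b),len(w),"blue front/mean/back",np.percentile(b,[3,97]).round(1),b.mean().round(2),"wall",np.percentile(w,[3,97]).round(1),w.mean().round(2),"mean diff",(w.mean()-b.mean()).round(2))
for n in("c_wrist","m_wrist","q_wrist","n_side","o_side","q_side"):
    p=cv2.imread(f"pics/{n}.png");f=np.load(f"pics/{n}.npz");s=dict(position=f["pos"],tool_rot=f["rot"])
    go(n,cam(n.split("_")[1],s),f["d"],p)
p=cv2.imread("pics/a_side.png");go("a_side",cam("side"),np.load("pics/a_side.npy"),p)
E
python3 st.py
```

```text
c_wrist short 299 594 blue front/mean/back [84.6 93.4] 89.03 wall [104.1 120.9] 112.54 mean diff 23.51
c_wrist long 492 881 blue front/mean/back [75.  84.5] 79.75 wall [ 94.8 111.4] 103.16 mean diff 23.42
m_wrist short 650 1393 blue front/mean/back [86.2 94.5] 90.37 wall [104.5 122. ] 113.31 mean diff 22.94
q_wrist short 2084 4321 blue front/mean/back [89.1 98.1] 93.62 wall [105.3 121.6] 113.55 mean diff 19.93
q_wrist long 925 2467 blue front/mean/back [79.5 87. ] 83.35 wall [ 95. 111.] 102.83 mean diff 19.48
n_side short 73 190 blue front/mean/back [85.5 91.9] 88.7 wall [103.4 119.3] 111.53 mean diff 22.83
n_side long 206 422 blue front/mean/back [75.4 85.6] 80.35 wall [ 92.7 112. ] 102.25 mean diff 21.9
o_side short 66 189 blue front/mean/back [89.9 95.5] 92.75 wall [103.4 119.3] 111.5 mean diff 18.75
o_side long 215 428 blue front/mean/back [76.9 87.2] 81.98 wall [ 92.6 112. ] 102.35 mean diff 20.37
q_side short 67 188 blue front/mean/back [90.3 95.8] 93.09 wall [103.4 119.3] 111.49 mean diff 18.4
q_side long 214 421 blue front/mean/back [77.1 87.3] 82.2 wall [ 92.7 111.9] 102.34 mean diff 20.14
a_side short 75 189 blue front/mean/back [85.4 91.9] 88.69 wall [103.4 119.3] 111.49 mean diff 22.8
a_side long 195 425 blue front/mean/back [75.5 85. ] 80.27 wall [ 92.7 112. ] 102.33 mean diff 22.06
jig xy 34.09 31.65 z 0.00613 F jig -10.58 -9.24 -4.14 yaw 7.94 M [-2.5   2.06 -0.12] 26.575
```

View pics/q_wrist.png

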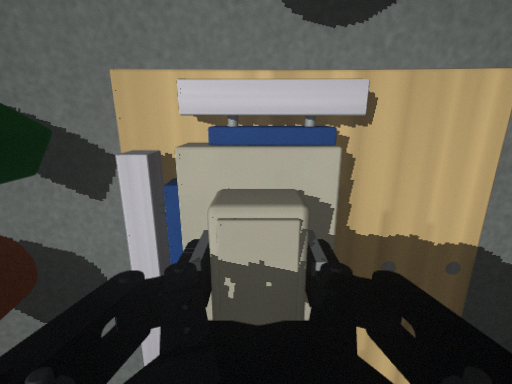

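Pad positions from both views, relative to the fixed walls:

| Pad | Deflection | Spring force | Reading |
|---|---|---|---|
| Short | about 3.3 mm | about 8 N | 10.4 N |
| Long | about 1.9 mm | about 5 N | 9.3 N |

Friction at the other pad makes up the rest of each reading. Since the springs define the stop force, I aim for about 4 mm on each: jig x about 34.7, y about 33.7.

Call:
{"method": "carry_out", "body": {"series": [[0.0002, -0.0006, 0, 0, 0, 0, 160], [0.0004, -0.0012, 0, 0, 0, 0, 160], [0.0006, -0.0018, 0, 0, 0, 0, 160], [0.0006, -0.002, 0, 0, 0, 0, 160], [0.0006, -0.002, 0, 0, 0, 0, 160], [0.0006, -0.002, 0, 0, 0, 0, 160]]}}

```text
clock: 27.32
position: [0.5677, 0.2362, 0.0061]
tool_rot: [3.141, 0.001, 0.138]
force: [-11.1, -15.4, -0.4]
grip_width: 0.0449
```

```bash
python3 st.py;python3 -c "
from h import *
s=telemetry.observe();plan(*s['position'],7.98)"
```

```text
jig xy 34.32 32.43 z 0.00608 F jig -13.12 -13.76 -0.42 yaw 7.91 M [-3.58  2.45 -0.16] 27.325
pos [0.5677 0.2362 0.0061] yaw 7.91 shift [0. 0. 0.] turn [ 0.0009  0.0011 -0.0012] rows>= 0.0
```

Call:
{"method": "carry_out", "body": {"series": [[0, -0.0004, -0.0003, 0.001, 0.001, 0, 160], [0, -0.0008, -0.0005, 0.001, 0.001, 0, 160], [0, -0.0008, -0.0005, 0.001, 0.001, 0, 160], [0, -0.0008, -0.0005, 0.001, 0.001, 0, 160]]}}

```text
clock: 27.82
position: [0.5676, 0.2368, 0.0061]
tool_rot: [-3.142, 0.0, 0.138]
force: [-7.5, -14.6, -8.5]
grip_width: 0.0449
```

```bash
cat > gap.py <<'E'
from mm import *
import sys
t=sys.argv[1];shot("wrist",t+"_wrist");shot("side",t+"_side")
J=np.array([.5382,.1993]);a=np.radians(7.96);Rj=np.array([[np.cos(a),-np.sin(a)],[np.sin(a),np.cos(a)]])
def go(n,C,d,p):
    ys,xs=np.mgrid[0:384,0:512];px=np.c_[xs.ravel(),ys.ravel()]
    X=plane(px,.036,C);X[:,:2]=(X[:,:2]-J)@Rj;X=(X*1000).reshape(384,512,3);h=depthpts(px,d,C).reshape(384,512,3)[...,2]
    H,S,V=cv2.split(cv2.cvtColor(p,cv2.COLOR_BGR2HSV));top=(h>.032)&(h<.040)
    bl=(H>100)&(H<130)&(S>110)&top;wh=(S<50)&(V>110)&top
    for nm,k,box in(("short",0,(70,130,-5,58)),("long",1,(-40,62,60,120))):
        m=(X[...,0]>box[0])&(X[...,0]<box[1])&(X[...,1]>box[2])&(X[...,1]<box[3])
        b=X[m&bl][:,k];w=X[m&wh][:,k];w=w[w>(88 if k else 95)]
        print(n,nm,"blue",np.percentile(b,[3,97]).round(1),"wall",np.percentile(w,[3,97]).round(1),"mean diff",(w.mean()-b.mean()).round(2))
for n in(t+"_wrist",t+"_side"):
    p=cv2.imread(f"pics/{n}.png");f=np.load(f"pics/{n}.npz");s=dict(position=f["pos"],tool_rot=f["rot"])
    go(n,cam(n.split("_")[1],s),f["d"],p)
E
python3 st.py; python3 gap.py r
```

```text
jig xy 34.29 33.1 z 0.00612 F jig -9.46 -13.4 -8.52 yaw 7.91 M [-3.74  1.85 -0.11] 27.825
r_wrist short blue [89.3 98.3] wall [105.  121.7] mean diff 19.66
r_wrist long blue [80.8 88.4] wall [ 95. 111.] mean diff 18.2
r_side short blue [90.3 96.4] wall [103.4 119.3] mean diff 18.26
r_side long blue [78.5 87.6] wall [ 92.6 111.9] mean diff 19.21
```

Call:
{"method": "carry_out", "body": {"series": [[0.0002, -0.0005, 0.0001, 0, 0, 0, 160], [0.0004, -0.001, 0.0002, 0, 0, 0.0005, 160], [0.0005, -0.0013, 0.0002, 0, 0, 0.0005, 160], [0.0005, -0.0013, 0.0002, 0, 0, 0.0005, 160], [0.0005, -0.0013, 0.0002, 0, 0, 0.0005, 160]]}}

```text
clock: 28.55
position: [0.5675, 0.2374, 0.0061]
tool_rot: [3.14, 0.001, 0.137]
force: [-12.0, -19.3, -0.6]
grip_width: 0.0452
```

```bash
python3 st.py; python3 gap.py t;python3 -c "
from h import *
s=telemetry.observe();plan(*s['position'],7.98)"
```

```text
jig xy 34.33 33.66 z 0.00611 F jig -14.54 -17.49 -0.59 yaw 7.87 M [-4.53  2.66 -0.01] 28.55
t_wrist short blue [89.4 98.4] wall [105.  121.3] mean diff 19.44
t_wrist long blue [81.4 89. ] wall [ 95. 111.] mean diff 17.69
t_side short blue [90.3 96.3] wall [103.4 119.3] mean diff 18.29
t_side long blue [79.2 87.7] wall [ 92.4 111.9] mean diff 18.82
pos [0.5675 0.2374 0.0061] yaw 7.87 shift [0. 0. 0.] turn [ 0.0011  0.0012 -0.0019] rows>= 0.0
```

Geometry now gives about 3.6–4 mm on both pads, but the readings (14.5 and 17.5 N) carry friction. Back the command off slightly to unload the friction, so readings and springs agree.

Call:
{"method": "carry_out", "body": {"series": [[-0.0002, 0.0004, 0, 0, 0, 0, 160], [-0.0004, 0.0008, 0, 0.0005, 0.0005, -0.001, 160], [-0.0005, 0.001, 0, 0.0005, 0.0005, -0.001, 160], [-0.0005, 0.001, 0, 0.0005, 0.0005, -0.001, 160], [-0.0005, 0.001, 0, 0.0005, 0.0005, -0.001, 160]]}}

```text
clock: 29.28
position: [0.5676, 0.2373, 0.0061]
tool_rot: [-3.141, -0.0, 0.139]
force: [-8.6, -14.1, -6.3]
grip_width: 0.0452
```

```bash
python3 st.py; python3 gap.py u
```

```text
jig xy 34.4 33.59 z 0.00608 F jig -10.45 -12.81 -6.34 yaw 7.94 M [-3.58  1.93 -0.16] 29.275
u_wrist short blue [89.4 98.4] wall [105.1 121.4] mean diff 19.46
u_wrist long blue [81.3 88.9] wall [ 95. 111.] mean diff 17.75
u_side short blue [90.3 96.4] wall [103.4 119.3] mean diff 18.25
u_side long blue [78.9 87.5] wall [ 92.5 112. ] mean diff 19.07
```

Call:
{"method": "carry_out", "body": {"series": [[0, 0, 0.0002, 0, 0, 0, 160], [0, 0, 0.0002, 0, 0, 0, 160], [0, 0, 0.0002, 0, 0, 0, 160], [0, 0, 0.0002, 0, 0, 0, 160], [0, 0, 0.0002, 0, 0, 0, 160], [0, 0, 0.0002, 0, 0, 0, 160], [0, 0, 0.0002, 0, 0, 0, 160], [0, 0, 0.0002, 0, 0, 0, 160]]}}

```text
clock: 30.38
position: [0.5676, 0.2374, 0.0061]
tool_rot: [-3.141, -0.001, 0.139]
force: [-8.8, -14.0, -2.0]
grip_width: 0.0451
```

```bash
python3 st.py; python3 gap.py v
```

```text
jig xy 34.41 33.61 z 0.00606 F jig -10.62 -12.64 -2.01 yaw 7.95 M [-3.67  2.22 -0.1 ] 30.375
v_wrist short blue [89.4 98.4] wall [105.1 121.4] mean diff 19.44
v_wrist long blue [81.4 88.9] wall [ 95.1 111. ] mean diff 17.75
v_side short blue [90.3 96.4] wall [103.5 119.3] mean diff 18.26
v_side long blue [78.9 87.6] wall [ 92.3 111.9] mean diff 18.87
```

View pics/v_side.png

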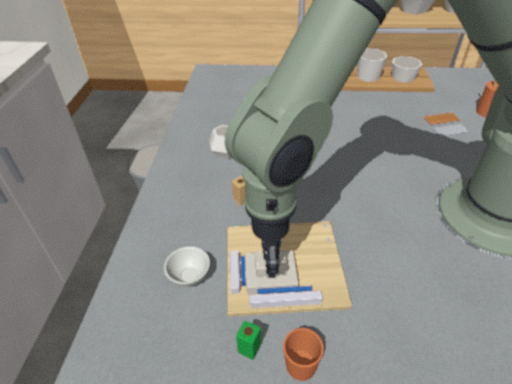

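The side view shows the post standing at (240,190), the mould in the corner at (272,270) against both pads, and the bowl, cup, planter and green bar undisturbed. Everything is steady, so I'm handing in.

```bash
python3 -c "
from workcell import ticket
print(ticket.job_done())"
```

```text
the job is handed in; nothing more can be done
None
```

I handed the job in at about 30.5 s. The post stands upright and released on the bench at about (0.66, -0.01), clear of the board. The mould is on the board in the corner, still gripped and pressed against both stops. The bowl, cup, planter and look-alikes were left alone.

**Last checks:**

| Stop | Force reading | Spring deflection | Spring force |
|---|---|---|---|
| Short | 10.6 N | about 3.5–4 mm (side view 4.5 mm) | about 9–10 N |
| Long | 12.6 N | about 3.2–4.3 mm | about 8–10 N |

The mould is level and square to the jig within about 0.1°, with about 3 N resting on the board.

**What failed or disagreed:**
- **First mould grasp:** it closed on air above the mould. The reported TCP lies about 40 mm beyond the real finger ends, as seen in wrist depth and the side view. I corrected for this. The post had been held by its top only, but it was set down properly.
- **Top camera:** it disagreed with the wrist and side cameras by about 7 mm at the jig, so I didn't use it there.
- **Stop forces:** force readings and pad deflections differed because of friction. During pressing the readings briefly reached 14.5 N (short) and 17.5 N (long), before I eased off. The long stop's deflection is the least certain figure.

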